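# Open the dial lock of the reagent box and hold up its shackle

## Robot

A 6-joint arm with a two-finger parallel gripper is mounted at the origin on the work surface. World frame = base frame: x ahead of the robot, y to its left, z up, the work surface at z = 0. Lengths are in mm, angles in rad, forces in N, time in s.
With the tool pointing down it reaches from about 400 to 925 mm from the base axis. Payload 12.5 kg.
Tool frame: the origin (TCP) lies on the mounting face of the last link; the fingertips stand 190 mm ahead of it and the grasp point (between the pads) lies 171 mm ahead of it; z points along the fingers, y is the line along which they close (so a half turn about z gives the same grasp; the last joint's range is limited). The gripper opens to 95 mm and grips with 3 to 60 N. Pads are 20 mm wide; open, the fingers measure 119 mm over their backs; the gripper's body (75 mm by 180 mm) begins 59 mm behind the grasp point.
Start: joints at [-1.229, 0.491, 1.559, -0, 1.092, -0.106], TCP at [270.633, -563.367, 404.761] pointing down, gripper open.
Joint ranges: [-3.1, 3.1], [-0.84, 2.19], [0.05, 2.79], [-1.13, 4.28], [0.06, 2.93], [-2.69, 2.69]. Speed limits (rad/s): [2.22, 2.22, 2.79, 3.14, 3.14, 3.14].

## Interface

Orientations are given as [roll, pitch, yaw] about the fixed x, y, z axes, in that order (R = Rz(yaw) Ry(pitch) Rx(roll)).
In Python, from cell import env gives the robot as it stands.
- The arm moves only by the tool carry_out, never from a script. Its argument "series" is a list of rows, each a list of 5 numbers: the shift along the tool's x, y, z in m, then the turn about the tool's z in degrees, then the opening, from 0 (shut) to 1 (fully open). A call has 1 to 20 rows; each row is the pose to reach, as a shift and turn from the pose commanded when the call began, along the tool's axes at that moment; what a row does not reach only later rows make up. A row lasts 1/8 s, in which the tool goes at most 62.5 mm and 10.7 degrees, less where a joint would pass 70% of its speed; a pose out of reach is approached as far as the arm can. A call with a gripper value outside its range is refused whole. The fingers move at their own pace and stop on an object; the grip force is fixed at half the most. Time passes only in rows, so rows that repeat a pose let the fingers close. It gives the time, the measured TCP pose, the force, the opening and the grip force at its end, in the units of the state.
- env.state(): the state, without advancing time (a new reading comes with each control period).
- env.read_camera(name): name is "side" or "top"; returns (picture, depth): 480x640x3 uint8, red, green, blue; 480x640 float32, mm along the optical axis (not along the pixel's ray), 0 where there is no reading.
- env.get_calibration(name): a dict with "intrinsics" (3x3 intrinsics, pixels), "cam_to_world" (4x4, takes a point from camera to world coordinates). Camera axes: x right, y up, looking along -z (the intrinsics and any distortion apply to the point x, -y, -z); pixel columns grow to the right and rows downward; lengths in mm; the calibration is good to about 2 mm. A picture is of the moment at which its call begins. get_calibration takes no time and is no camera call.
- env.job_done(): hands the job in; it is judged then, once.
The state is a dict: "t": time; "joints": joint angles; "qvel": joint speeds; "tau": joint torques, N m; "eef_pos": TCP position; "tcp_rot": TCP orientation; "ft_force": force on the tool from outside, world axes, zero at the start; "moment": the same for the moment, N m; "opening": opening from 0.0 (shut) to 1.0 (fully open); "grip_force": force on a finger pad.
Only numpy, scipy, OpenCV 4.12 (cv2) and the standard library are available. Lean on these libraries where they do the work, as an engineer would, in place of code of your own. Each camera call takes 0.05 s, during which the arm holds its last target. There are 200 camera calls.

## Task

Open the combination lock on top of the grey reagent box: turn the dial clockwise, feeling it click from notch to notch, until its pointer clicks in at the long index line that faces the shackle, and leave it there. Then pull the steel shackle straight up out of the box and present it over the middle of the white sign-out dish, upright and still, its legs at least 5 cm clear above the dish rim; finish while still holding it there in the gripper, and leave the bottles and beaker alone.

Things in the scene. Friction and masses are not known exactly. Their poses are not given: they have to be found in the camera images.
- lockbox: Fixed grey steel box, 220 (x) by 260 (y) by 110 mm high. Origin: centre of its underside, z up. On its lid, in its frame: dial axis at (0, -40) mm; shackle middle at (0, +20) mm, its legs in bores at (-22, +20) and (+22, +20), its bow along the box's x; black index line on the lid at the dial's +y side, facing the shackle. A cam under the lid blocks the shackle except at the dial's opening notch.
- dial_grip (a point): Point on the dial axis inside its grip bar, 33 mm above the lid. Dial: steel disc 60 mm wide, 6 mm high, with a black upright bar 44 mm long, 14 mm thick, from 6 to 46 mm above the lid, to be pinched across its thickness. One end is a wedge-shaped pointer, with a white line on top. The bar's direction follows from dial (the point's own x axis is not the bar).
- dial (a joint): Dial angle, rad, growing clockwise seen from above, stops at 0 and 2.1. Spring notches click at every 0.35 from 0; about 0.1 N m turns it over a click, and let go near a notch it settles there. Opening notch: 1.40 (within 0.09), bar along the box's y, pointer to +y on the index line. At value q the pointer stands (1.40 - q) counter-clockwise of that. It starts anywhere from 0 to 1.0.
- shackle_bow (a point): Middle of the shackle's straight top bar (its centre line), 72 mm above the lid when home. Loose steel U of 9 mm round bar, 53 mm wide, 0.11 to 0.22 kg. The bar's straight part is 20 mm long, along the point's x (the box's x); z points up out of the box. Grip it across, closing along y. Its 26 mm round collars rest on the lid.
- shackle_foot (a point): Lower end of the shackle's longer leg (18 mm thick, grooved for the cam): 114 mm below the bow's centre line and 22 mm to its -x side; 42 mm below the lid's top when home. The other leg goes only 8 mm into the lid. Pulled straight up 50 mm it is clear of the lid.
- dish_mid (a point): Centre of the rim of the white round sign-out dish, 130 mm across and 22 mm high, fixed on the bench. The point is at rim height.
- jar: White plastic screw jar, 66 mm wide, 100 mm high, loose; leave alone. Origin: centre of its underside.
- washbottle: White wash bottle, 60 mm wide, 145 mm high with a thin bent spout up to 180 mm, loose; leave alone. Origin: centre of its underside.
- beaker: Glass beaker, 70 mm wide, 90 mm high, loose; leave alone. Origin: centre of its underside.
Mind the look-alikes: they are no part of the job. Of the things that look like the part that bears shackle_bow, the smallest one is meant.

How it is judged (in metres and radians):
On the way, in this order (a step that is already met when the one before it is completed fails the run):
1. the dial is clicked into the opening notch (within 0.09 rad) while the shackle is still home (value of joint dial between 1.31 and 1.49 rad and z of shackle_foot in the frame of lockbox below 0.073 m), for 0.3 s.
2. the shackle is pulled up clear of the lid above its bores, the dial still in its notch (z of shackle_foot in the frame of lockbox above 0.112 m and x of shackle_foot in the frame of lockbox between -0.06 and 0.02 m and y of shackle_foot in the frame of lockbox between -0.03 and 0.07 m and value of joint dial between 1.31 and 1.49 rad), for 0.02 s.
At the end, for the whole second after the job is handed in: The gripper holds the shackle (over 1 N), touching neither box nor dish, its bow within 40 mm sideways of the dish's centre, its longer leg's end at least 45 mm above the dish rim, upright within 0.3 rad and still (under 30 mm/s), with the dial within 0.09 rad of its opening notch (contact force between the fingers and shackle above 1 N and contact force between shackle and lockbox below 0.05 N and contact force between shackle and dish below 0.05 N and horizontal distance between shackle_bow and dish_mid below 0.04 m and height (world z) of shackle_foot above 0.067 m and angle between shackle_bow's own z axis and vertical below 0.3 rad and linear speed of shackle below 0.03 m/s and value of joint dial between 1.31 and 1.49 rad); the arm keeps its last pose, push and grip.
It fails at once if a bystander was moved more than 25 mm or tipped (distance of any of jar, washbottle, beaker from where it was at the start of the episode above 0.025 m or angle between any of jar, washbottle, beaker's own z axis and vertical above 0.35 rad).
It also fails if it takes over 45 s, if anything falls off the work surface, if the arm or the gripper's body presses on something with over 40 N, if the wrist force passes 120 N, or if a joint passes its speed limit or range.

## Working session

There is one attempt and no reset: what is moved stays moved. The work goes in short steps, Python scripts to look and compute and a tool call to move; the robot and the scene stay as the last step left them, time stands still between calls to the robot, and variables do not carry over. Pictures are saved under pics/ and viewed, at most 10 in all, crops included, and the job is handed in when it is done.

Besides the shell and the picture viewer there is one more tool, called by a JSON object that holds its "api" and its "payload". carry_out: Moves the arm, as the interface text tells. Its arguments: {"type":"object","properties":{"series":{"type":"array","items":{"type":"array","items":{"type":"number"}}}},"required":["series"]}

```bash
mkdir -p pics; ls; python3 - <<'E'
from cell import env
import cv2,numpy as np
for n in("top","side"):
    p,d=env.read_camera(n); cv2.imwrite(f"pics/{n}0.png",p[:,:,::-1]); np.savez(f"{n}0.npz",p=p,d=d)
    c=env.get_calibration(n); print(n,c)
print(env.state())
E
```

```text
pics
top {'intrinsics': array([[594.40734729,   0.        , 318.64656269],
       [  0.        , 594.40734729, 247.57130888],
       [  0.        ,   0.        ,   1.        ]]), 'cam_to_world': array([[-2.65467480e-02,  9.90814962e-01, -1.32593295e-01,
         3.09033624e+02],
       [-9.99571230e-01, -2.79494166e-02, -8.72845434e-03,
        -1.92016597e+01],
       [-1.23541884e-02,  1.32304731e-01,  9.91132096e-01,
         1.69322630e+03],
       [ 0.00000000e+00,  0.00000000e+00,  0.00000000e+00,
         1.00000000e+00]])}
side {'intrinsics': array([[503.65344132,   0.        , 323.88368536],
       [  0.        , 503.65344132, 245.5232987 ],
       [  0.        ,   0.        ,   1.        ]]), 'cam_to_world': array([[-8.97324505e-01,  3.09459490e-01, -3.14711862e-01,
         1.51545382e+02],
       [-4.41326578e-01, -6.18914773e-01,  6.49750225e-01,
         7.66935316e+02],
       [ 6.29155280e-03,  7.21927508e-01,  6.91940091e-01,
         9.50720648e+02],
       [ 0.00000000e+00,  0.00000000e+00,  0.00000000e+00,
         1.00000000e+00]])}
{'t': 0.1, 'joints': array([-1.22858170e+00,  4.91503546e-01,  1.55940031e+00, -4.29099214e-05,
        1.09165634e+00, -1.05599943e-01]), 'qvel': array([ 0.00061514, -0.0009219 , -0.00249128,  0.00257404, -0.00022282,
        0.00034716]), 'tau': array([ 3.66391323e-04, -6.13625693e+01, -2.58604252e+01,  6.93330145e-02,
        4.70270554e-02, -5.29893202e-05]), 'eef_pos': array([ 270.63174496, -563.33889205,  404.21337069]), 'tcp_rot': array([-3.14062649e+00, -6.41356195e-05,  4.47834337e-01]), 'ft_force': array([-0.18933431, -0.45429885, -0.9203887 ]), 'moment': array([0.00746133, 0.03422864, 0.03957341]), 'grip_force': 0.0, 'opening': 1.000650433825903}
```

View pics/top0.png

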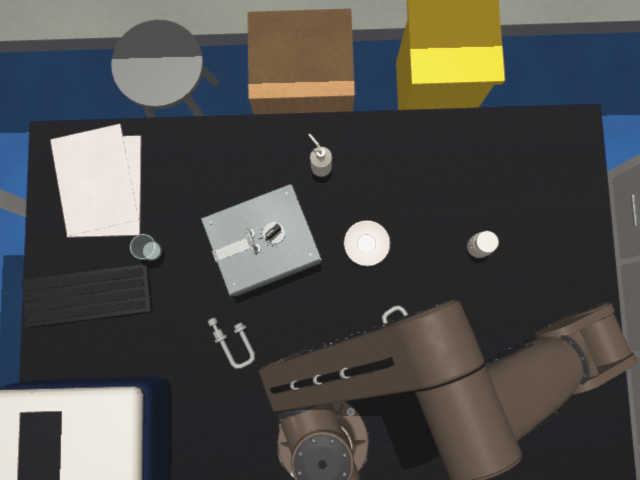

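View pics/side0.png

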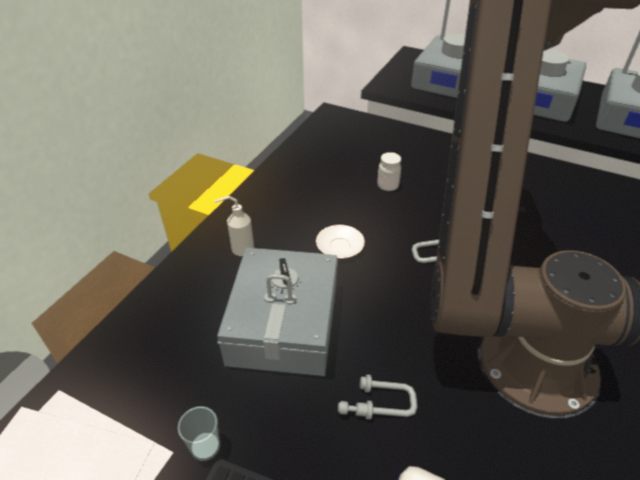

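The top view shows the box around (262,240), dial near (273,234), shackle near (252,241) and dish at (367,243). The side view shows the shackle at (281,288) and the dial behind it at (285,270).

```bash
cat > h.py <<'E'
import numpy as np,cv2
from cell import env
def cloud(n,d):
    c=env.get_calibration(n);K=c["intrinsics"];T=c["cam_to_world"]
    v,u=np.mgrid[:480,:640]
    P=np.stack([(u-K[0,2])/K[0,0]*d,-(v-K[1,2])/K[1,1]*d,-d],-1)
    return P@T[:3,:3].T+T[:3,3]
def ray(n,u,v,z):
    c=env.get_calibration(n);K=c["intrinsics"];T=c["cam_to_world"]
    r=T[:3,:3]@np.array([(u-K[0,2])/K[0,0],-(v-K[1,2])/K[1,1],-1]);o=T[:3,3]
    return o+r*(z-o[2])/r[2]
def proj(n,p):
    c=env.get_calibration(n);K=c["intrinsics"];T=c["cam_to_world"]
    q=T[:3,:3].T@(np.array(p)-T[:3,3]);return K[0,0]*q[0]/-q[2]+K[0,2],K[1,1]*-q[1]/-q[2]+K[1,2]
E
python3 - <<'E'
from h import *
out=[]
for n,(u0,u1,v0,v1) in dict(top=(190,410,170,310),side=(210,380,180,390)).items():
    z=np.load(n+"0.npz");p,d=z["p"],z["d"];C=cloud(n,d)
    m=(abs(C[...,2]-110)<8)&(d>0);M=np.zeros((480,640),np.uint8);M[v0:v1,u0:u1]=m[v0:v1,u0:u1]
    k,l,s,_=cv2.connectedComponentsWithStats(M);i=1+np.argmax(s[1:,4])
    pts=C[l==i];print(n,len(pts),np.median(pts[:,2]),cv2.minAreaRect(pts[:,:2].astype(np.float32)))
    # dish
    hi=C[...,2]; m2=np.zeros_like(M);g=p.min(2)>170;m2[v0:v1,u0:u1]=(g&(hi<60)&(hi>-20)&(d>0))[v0:v1,u0:u1]
    k,l,s,_=cv2.connectedComponentsWithStats(m2)
    for i in range(1,k):
        if s[i,4]>150:
            cn=cv2.findContours((l==i).astype(np.uint8),0,1)[0];e=cv2.fitEllipse(max(cn,key=len)); print(n,"dish",s[i],e,ray(n,*e[0],22))
    t=(C[...,2]>130)&(d>0);w=np.zeros_like(M);w[v0:v1,u0:u1]=t[v0:v1,u0:u1]
    k,l,s,_=cv2.connectedComponentsWithStats(w)
    for i in range(1,k):
        if s[i,4]>10:print("hi",s[i],np.median(C[l==i],0),C[l==i][:,2].max())
z=np.load("top0.npz");a=cv2.resize(z["p"][205:265,205:305],(800,480),interpolation=2)
z=np.load("side0.npz");b=cv2.resize(z["p"][250:320,240:330],(720,560),interpolation=2)
cv2.imwrite("pics/t1.png",a[:,:,::-1]);cv2.imwrite("pics/s1.png",b[:,:,::-1])
E
```

```text
top 7205 109.05302226441563 ((550.8546752929688, 154.63365173339844), (221.713134765625, 263.8028564453125), 20.02908706665039)
top dish [ 344  221   45   45 1572] ((366.45068359375, 242.6741485595703), (43.55241012573242, 44.219520568847656), 112.93992614746094) [ 542.79685189 -140.43371634   22.        ]
hi [265 223  16  16 119] [563.09212664 115.17415445 153.92064474] 163.33966716393752
hi [246 228  11  21  80] [540.04558052 169.59773806 181.86427537] 192.03971135992606
side 8909 110.64680010586983 ((553.0198364257812, 152.9097442626953), (220.97547912597656, 269.3238525390625), 20.036869049072266)
side dish [ 316  225   48   33 1200] ((339.99072265625, 240.7631072998047), (31.102684020996094, 47.11643600463867), 93.41329193115234) [ 543.33727285 -141.171805     22.        ]
hi [214 196  28  19 152] [777.21896469  -9.56260489 147.46914076] 181.80123423956866
hi [266 258  26  38 358] [556.45153441 166.82019029 157.15679555] 190.20969647978416
```

View pics/t1.png

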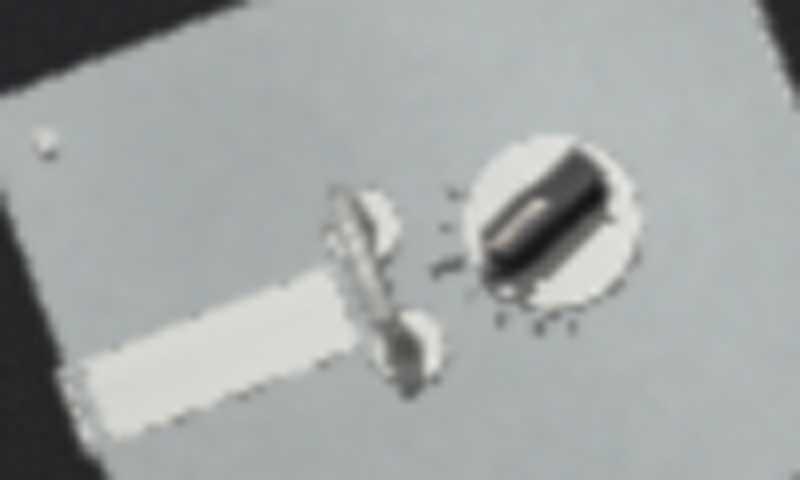

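View pics/s1.png

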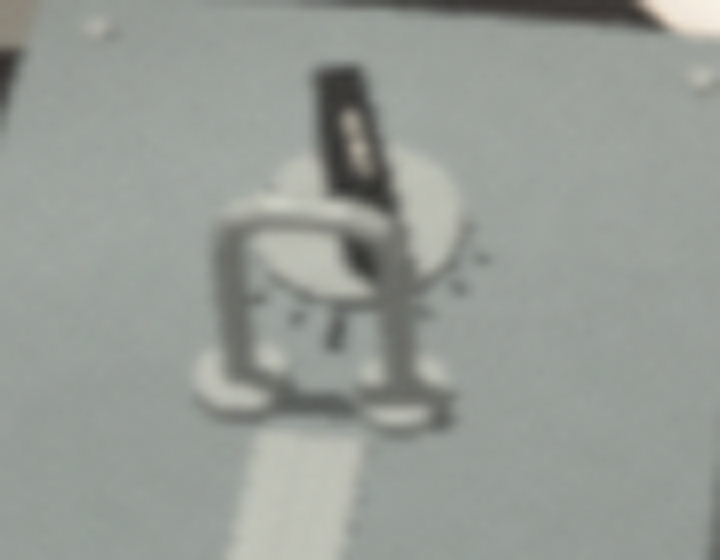

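The top crop shows the bar running from (590,180) to (495,250) with the white line on its shackle-side end. The long index line is at (447,268). So the pointer is about 20° counter-clockwise of the index, with q around 1.0. The side crop agrees: the near end of the bar points to the shackle.

```bash
python3 - <<'E'
from h import *
f=lambda u,v:(205+(u+.5)/8-.5,205+(v+.5)/8-.5)
print("disc",ray("top",*f(553,221),116)); print("idx",ray("top",*f(432,272),110),ray("top",*f(462,264),110))
print("bow",ray("top",*f(340,195),182),ray("top",*f(410,385),150),ray("top",*f(365,270),186))
for n in("top","side"):
    z=np.load(n+"0.npz");p,d=z["p"],z["d"]
    m=np.zeros((480,640),np.uint8)
    if n=="top": s=np.s_[220:245,260:286]
    else: s=np.s_[255:290,275:300]
    m[s]=(p.max(2)<100)[s]
    C=cloud(n,d);q=C[(m>0)&(C[...,2]>150)];
    if len(q)>5:
        r=cv2.minAreaRect(q[:,:2].astype(np.float32));u,sv,vt=np.linalg.svd(q[:,:2]-q[:,:2].mean(0));print(n,len(q),r,np.degrees(np.arctan2(vt[0,1],vt[0,0])),q.mean(0))
a=ray("top",*f(492,246),156);b=ray("top",*f(543,203),156);print("line",a,b,np.degrees(np.arctan2(*(a-b)[1::-1])))
g=lambda u,v:(240+(u+.5)/8-.5,250+(v+.5)/8-.5)
print("bow side",ray("side",*g(305,207),185)); a=ray("side",*g(366,172),156);b=ray("side",*g(345,108),156);print(a,b,np.degrees(np.arctan2(*(a-b)[1::-1])))
E
```

```text
disc [565.16301507 114.43694331 116.        ]
idx [549.9019393  156.03858779 110.        ] [552.34061003 145.88090786 110.        ]
bow [564.89392525 177.43467937 182.        ] [506.60996414 159.31507096 150.        ] [539.59956926 169.14002595 186.        ]
top 43 ((563.5744018554688, 114.18274688720703), (11.912616729736328, 40.78919982910156), 42.6947135925293) 136.59788523405902 [564.46851309 110.64881023 155.629092  ]
side 76 ((361.7494812011719, 429.59918212890625), (14.5584716796875, 794.80419921875), 32.977630615234375) 122.5744048544827 [551.8603057  137.82000914 177.66811417]
line [550.95133499 131.16993523 156.        ] [564.73346525 114.2287694  156.        ] 129.12935530524177
bow side [545.79519886 170.81635808 185.        ]
[552.42105612 129.69273496 156.        ] [569.43183249 111.19879822 156.        ] 132.60793867794462
```

{"api": "carry_out", "payload": {"series": [[0.559,-0.484,0,-105,1],[0.559,-0.484,0,-105,1],[0.559,-0.484,0,-105,1],[0.559,-0.484,0,-105,1],[0.559,-0.484,0,-105,1],[0.559,-0.484,0,-105,1],[0.559,-0.484,0,-105,1],[0.559,-0.484,0,-105,1],[0.559,-0.484,0,-105,1],[0.559,-0.484,0,-105,1],[0.559,-0.484,0,-105,1],[0.559,-0.484,0,-105,1],[0.559,-0.484,0,-105,1],[0.559,-0.484,0,-105,0.6],[0.559,-0.484,0,-105,0.6],[0.559,-0.484,0,-105,0.6]]}}

```text
t: 2.1
eef_pos: [564.8, 114.0, 404.9]
tcp_rot: [3.141, 0.0, 2.279]
ft_force: [-0.4, -0.5, 0.1]
opening: 0.739
grip_force: 0.0
```

{"api": "carry_out", "payload": {"series": [[0,0,0.03,0,0.6],[0,0,0.06,0,0.6],[0,0,0.09,0,0.6],[0,0,0.09,0,0.6],[0,0,0.09,0,0.6]]}}

```text
t: 2.72
eef_pos: [565.2, 114.6, 315.8]
tcp_rot: [3.141, 0.001, 2.28]
ft_force: [-0.1, -0.7, 1.0]
opening: 0.598
grip_force: 0.0
```

```bash
python3 - <<'E'
from h import *
a,_=env.read_camera("side");cv2.imwrite("pics/s2.png",cv2.resize(a[190:330,220:390],(680,560),interpolation=2)[:,:,::-1])
E
```

```text
(no output)
```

View pics/s2.png

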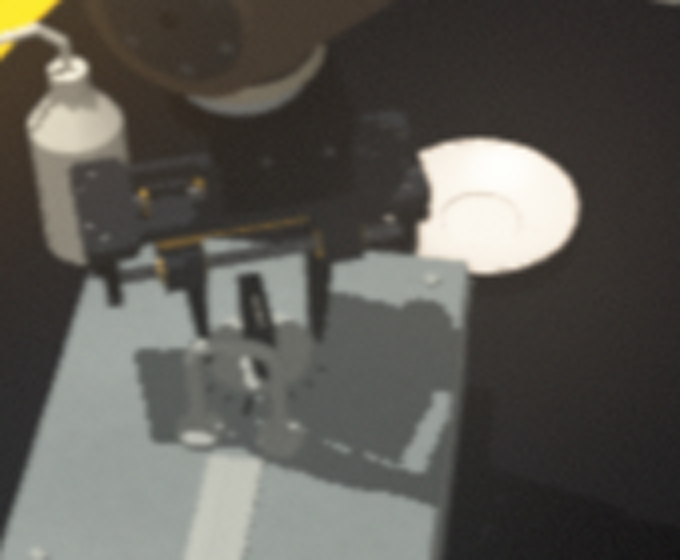

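The fingers straddle the black bar at crop (255,300), one on each side at (200,310) and (318,310), and nothing touches. I'll close, then read the settled pose.

{"api": "carry_out", "payload": {"series": [[0,0,0,0,0.35],[0,0,0,0,0.1],[0,0,0,0,0],[0,0,0,0,0],[0,0,0,0,0],[0,0,0,0,0]]}}

```text
t: 3.52
eef_pos: [565.6, 115.6, 314.8]
tcp_rot: [3.139, 0.001, 2.28]
ft_force: [6.1, 7.1, -3.1]
opening: 0.145
grip_force: 30.0
```

{"api": "carry_out", "payload": {"series": [[0,0.0015,0,0,0],[0,0.0015,0,4,0],[0,0.0015,0,8,0],[0,0.0015,0,12,0],[0,0.0015,0,16,0],[0,0.0015,0,19,0],[0,0.0015,0,20.6,0],[0,0.0015,0,20.6,0],[0,0.0015,0,20.6,0],[0,0.0015,0,20.6,0]]}}

```text
t: 4.78
eef_pos: [566.3, 116.0, 314.8]
tcp_rot: [3.141, 0.0, 1.922]
ft_force: [3.2, 3.8, -0.4]
opening: 0.145
grip_force: 30.0
```

```bash
python3 - <<'E'
from h import *
s=env.state();print(s["moment"],s["tcp_rot"],s["opening"])
E
```

```text
[ 0.58482348 -0.77241261 -0.07238454] [3.14063845e+00 8.90860290e-05 1.92152916e+00] 0.1452668541533924
```

{"api": "carry_out", "payload": {"series": [[0,0.0015,0,0,0.5],[0,0.0015,0,0,0.5],[0,0.0015,0,0,0.5],[0,0.0015,0,0,0.5],[0,0,-0.04,0,0.5],[0,0,-0.09,0,0.5],[0,0,-0.1,0,0.5],[0,-0.06,-0.1,0,0.5],[0,-0.12,-0.1,0,0.5],[0,-0.18,-0.1,0,0.5],[0,-0.18,-0.1,0,0.5],[0,-0.18,-0.1,0,0.5]]}}

```text
t: 6.28
eef_pos: [397.4, 54.1, 414.7]
tcp_rot: [3.141, 0.0, 1.92]
ft_force: [-0.1, 0.3, 0.4]
opening: 0.501
grip_force: 0.0
```

```bash
python3 - <<'E'
from h import *
a,_=env.read_camera("top");b,_=env.read_camera("side");t=cv2.resize(a[205:265,205:305],(800,480),interpolation=2);s=cv2.resize(b[240:320,230:340],(800,582),interpolation=2)
cv2.imwrite("pics/t3.png",t[:,:,::-1]);cv2.imwrite("pics/s3.png",s[:,:,::-1])
E
```

```text
(no output)
```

View pics/t3.png

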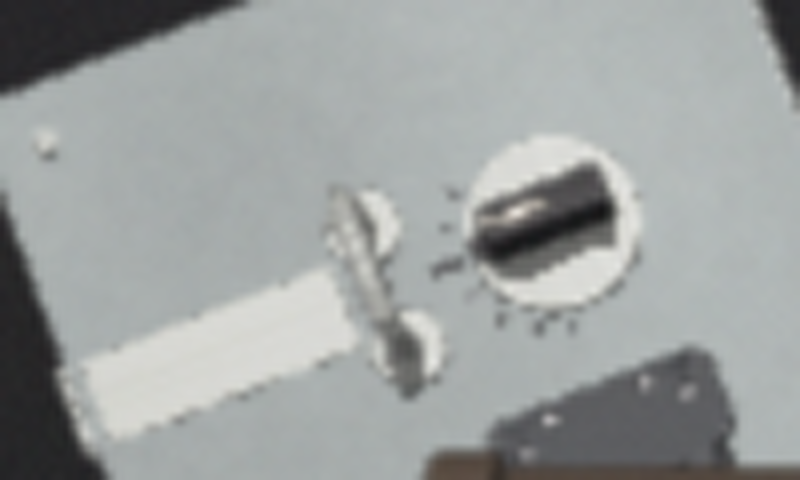

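View pics/s3.png

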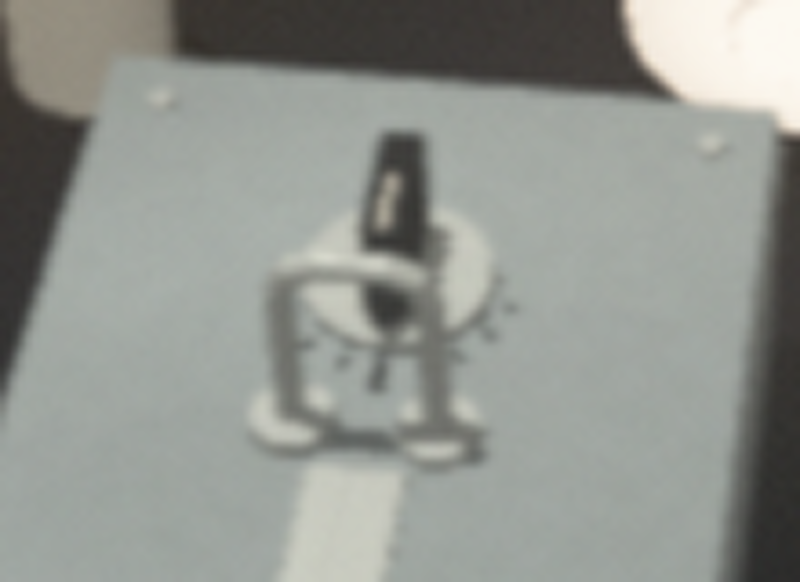

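In both crops the pointer is on the long index line: side (388,320) to line (378,365), and in the top crop the bar lies parallel to the strap. Now the shackle.

{"api": "carry_out", "payload": {"series": [[0.059,0.179,0,90,0.4],[0.059,0.179,0,90,0.4],[0.059,0.179,0,90,0.4],[0.059,0.179,0,90,0.4],[0.059,0.179,0,90,0.4],[0.059,0.179,0,90,0.4],[0.059,0.179,0,90,0.4],[0.059,0.179,0,90,0.4],[0.059,0.179,0,90,0.4],[0.059,0.179,0,90,0.4],[0.059,0.179,0,90,0.4],[0.059,0.179,0,90,0.4],[0.059,0.179,0.03,90,0.4],[0.059,0.179,0.06,90,0.4],[0.059,0.179,0.062,90,0.4],[0.059,0.179,0.062,90,0.4]]}}

```text
t: 8.38
eef_pos: [545.2, 171.1, 353.5]
tcp_rot: [3.141, -0.001, 0.35]
ft_force: [0.1, 0.4, 0.8]
opening: 0.4
grip_force: 0.0
```

```bash
python3 - <<'E'
from h import *
a,_=env.read_camera("side");cv2.imwrite("pics/s4.png",cv2.resize(a[190:330,220:390],(680,560),interpolation=2)[:,:,::-1])
E
```

```text
(no output)
```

View pics/s4.png

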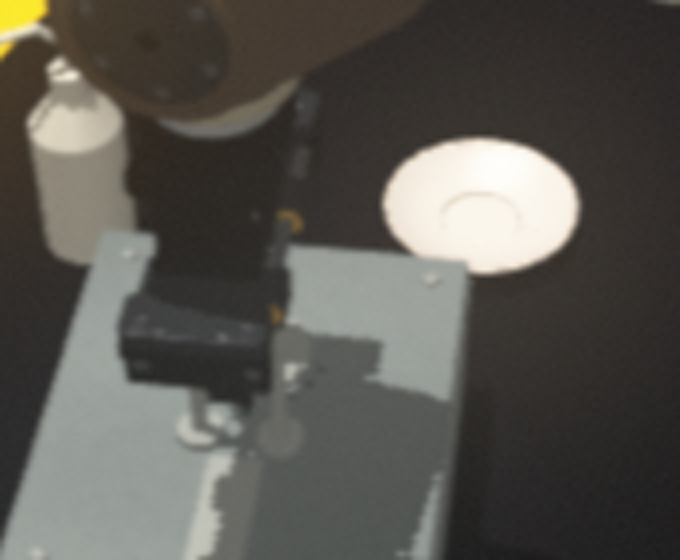

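The gripper is centred over the shackle, with the legs visible on either side at (195,425) and (280,430). I'll close on it.

{"api": "carry_out", "payload": {"series": [[0,0,0,0,0.2],[0,0,0,0,0],[0,0,0,0,0],[0,0,0,0,0],[0,0,0,0,0]]}}

```text
t: 9.05
eef_pos: [544.9, 171.0, 352.9]
tcp_rot: [3.141, -0.0, 0.35]
ft_force: [-0.3, -0.5, 2.3]
opening: 0.085
grip_force: 30.0
```

{"api": "carry_out", "payload": {"series": [[0,0,-0.005,0,0],[0,0,-0.012,0,0],[0,0,-0.02,0,0],[0,0,-0.02,0,0]]}}

```text
t: 9.55
eef_pos: [544.9, 171.0, 373.5]
tcp_rot: [3.141, -0.001, 0.35]
ft_force: [-0.1, 0.2, -0.9]
opening: 0.09
grip_force: 30.0
```

{"api": "carry_out", "payload": {"series": [[0,0,-0.02,0,0],[0,0,-0.045,0,0],[0,0,-0.07,0,0],[0,0,-0.09,0,0],[0,0,-0.09,0,0],[-0.007,0.02,-0.09,0,0],[-0.02,0.055,-0.09,0,0],[-0.034,0.09,-0.09,0,0],[-0.047,0.125,-0.09,0,0],[-0.06,0.16,-0.09,0,0],[-0.073,0.195,-0.09,0,0],[-0.086,0.23,-0.09,0,0],[-0.097,0.26,-0.09,0,0],[-0.105,0.28,-0.09,0,0],[-0.109,0.292,-0.09,0,0],[-0.109,0.292,-0.09,0,0],[-0.109,0.292,-0.09,0,0],[-0.109,0.292,-0.09,0,0]]}}

```text
t: 11.8
eef_pos: [542.7, -139.9, 462.8]
tcp_rot: [3.142, -0.0, 0.351]
ft_force: [-0.4, -0.1, -2.2]
opening: 0.083
grip_force: 30.0
```

```bash
python3 - <<'E'
from h import *
a,_=env.read_camera("side");cv2.imwrite("pics/s5.png",cv2.resize(a[130:330,220:420],(600,600),interpolation=2)[:,:,::-1])
E
```

```text
(no output)
```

View pics/s5.png

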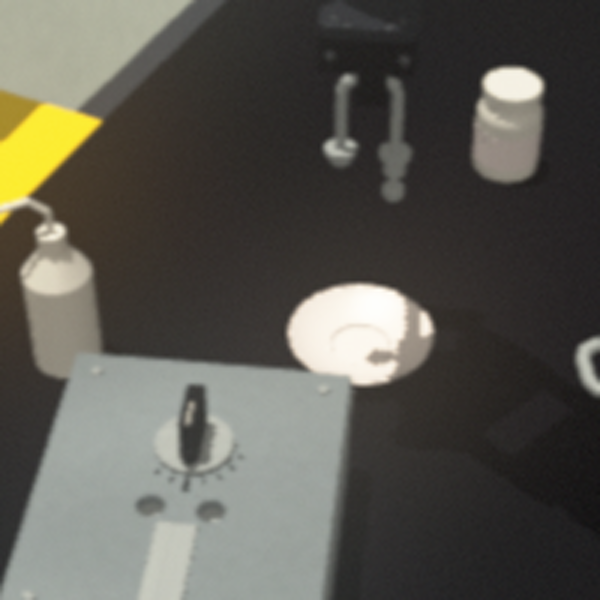

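The shackle hangs upright in the gripper at (370,130) above the dish, the bores are empty at (150,505) and (210,510), and the dial pointer is still on the index line at (187,480). I'll hand in.

```bash
python3 -c "
from cell import env
print(env.job_done())"
```

```text
the job is handed in; nothing more can be done
None
```

I opened the lock with the dial in its opening notch, pulled the shackle straight out, and handed in with it held upright and still over the middle of the dish, its legs well above the rim (about 15 cm by the arm's position); the bottles and beaker were not touched, and the hand-in returned no verdict.

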